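Right and stopper the carafe

TASK

The round-bottomed carafe has lolled over in its wooden ring stand. Tip it back upright in the ring, then take the stopper from its little stone holder and set it gently into the carafe's neck, fully home with its head flat on the rim, leaving the carafe standing upright. Don't disturb the vase, the tumbler or the candle.

Things in the scene. Friction and masses are not known exactly. Their poses are not given: they have to be found in the camera images.
- bulb_centre (a point): centre of the ball-shaped bulb of the green glass carafe (0.6 kg). Bulb 110 mm across, closed; straight neck 38 mm across outside, free from 59 to 105 mm above this centre along the carafe's axis. z axis: the carafe's axis, bulb to mouth. This centre is about 69 mm above the table and stays put when the carafe is pushed over or upright
- mouth (a point): centre of the carafe's open rim, 105 mm from the bulb centre along the axis (z axis as there); rim 38 mm across outside, bore 31 mm across, straight, 33 mm deep. At the start the carafe leans about 32 degrees, in any direction
- stand_centre (a point): centre of the top of the dark wooden ring stand: 104 mm outside, 76 mm inside, 30 mm high, fixed to the table. The bulb sits on its inner upper edge like a ball in a socket: a few newtons at the neck turn the carafe about its bulb centre, and friction keeps it wherever it is left
- stopper_head (a point): centre of the stopper's head, an upright wooden cylinder 40 mm across, 42 mm high. Under it a cork plug 28 mm long tapers from 27 mm to 20 mm across at the flat foot: the foot is 49 mm below this point, the top 21 mm above. z axis: foot to top. About 35 g. It starts upright in the holder, foot on the table, head 6 mm clear of the holder
- stopper_shoulder (a point): centre of the flat underside of the stopper's head, 21 mm below the head's centre and 28 mm above the foot: the face that comes to rest on the carafe's rim
- holder_centre (a point): centre of the top of the stone ring that holds the stopper: 46 mm outside, 33 mm inside, 22 mm high, fixed to the table
- vase: bystander: white ceramic bud vase with two flowers, 64 mm across, 92 mm high without the flowers, 142 mm with them; origin at the centre of its underside
- tumbler: bystander: open green glass tumbler, 76 mm across, 90 mm high; origin at the centre of its underside
- candle: bystander: cream pillar candle, 64 mm across, 90 mm high; origin at the centre of its underside
Mind the look-alikes: they are no part of the job. What is meant by the part that bears holder_centre is not orange or red, and is the smaller of those in its own colour.

How it is judged:
By the outcome, as a careful person would: the job done as asked, in the order asked, and still so for the second after the job is handed in, with the robot touching nothing.
It also fails if it takes over 64 s, if anything falls off the work surface, if the arm or the gripper's body presses on something with over 40 N, if the wrist force passes 120 N, or if a joint passes its speed limit or range.

ROBOT

A 7-joint arm with a two-finger parallel gripper is mounted at the origin on the work surface. World frame = base frame: x ahead of the robot, y to its left, z up, the work surface at z = 0. Lengths are in m, angles in rad, forces in N, time in s.
With the tool pointing down it reaches from about 0.425 to 0.825 m from the base axis. Payload 3.6 kg.
Tool frame: the origin (TCP) lies where the fingers leave the gripper's body, on its centre line; the fingertips stand 73 mm ahead of it and the grasp point (between the pads) lies 54 mm ahead of it; z points along the fingers, y is the line along which they close (so a half turn about z gives the same grasp; the last joint's range is limited). The gripper opens to 85 mm and grips with 20 to 120 N. Pads are 22 mm wide; open, the fingers measure 114 mm over their backs; the gripper's body (76 mm by 85 mm) begins 54 mm behind the grasp point. The pads swing forward as they close: fully open they stand 13 mm farther back than shut.
Start: joints at [-0.026, 0.615, -0.013, 1.423, 0.008, 1.103, -0.04], TCP at [0.65, 0, 0.304] pointing down, gripper open.
Joint ranges: [-3.12, 3.12], [-0.3, 2.06], [-1.34, 1.32], [0.26, 2.42], [-1.36, 4.5], [0.01, 1.98], [-2.84, 2.84]. Speed limits (rad/s): [2.79, 2.79, 3.14, 3.14, 3.14, 3.14, 3.14].

INTERFACE

Orientations are given as a unit quaternion [x, y, z, w].
In Python, from station import arm, snapshot, camera_info, ticket gives the robot as it stands. Calls block until the motion is done:
- arm.movep(position, orientation): joint-space move of the TCP to a pose.
- arm.line_to(position, velocity=0.15, ori=None): straight line of the TCP; ori=None keeps the orientation; velocity is the mean speed in m/s.
- arm.move_j(angles): joint-space move.
- arm.move_gripper(opening, effort=None): opening from 0.0 (shut) to 1.0 (fully open); effort is the grip in N (None keeps the last); returns when the fingers have stopped.
- arm.pause(seconds).
- arm.ik(position, orientation): joint angles nearest the present ones, or None.
- snapshot(name): name is "scene" or "side" or "wrist"; returns the picture (420x560x3 uint8, blue, green, red); there is no depth.
- camera_info(name): a dict with "fx", "fy", "cx", "cy" (pixels), "dist_coeffs" ([k1, k2, p1, p2, k3] as OpenCV has them; the pictures are not rectified), "R" (3x3) and "t" (3): a world point X has camera coordinates R X + t; the wrist camera has in their place "T_tool_cam" (4x4, takes a point from camera to tool coordinates, whose origin is the TCP and whose axes are the flange's). Camera axes: x right, y down, z forward; pixel columns grow to the right and rows downward; lengths in m; the calibration is good to about 2 mm. A picture is of the moment at which its call begins: read the wrist's pose just before it. camera_info takes no time and is no camera call.
A pose or a line that the arm cannot do raises arm.MotionError and nothing moves.
- ticket.finish_job(): hands the job in; it is judged then, once.
Readings, each from a call of its own:
- arm.read_time(): time.
- arm.read_joint_positions(): joint angles.
- arm.read_dq(): joint speeds.
- arm.read_effort(): joint torques, N m.
- arm.read_tool_pos(): TCP position.
- arm.read_eef_rot(): TCP orientation.
- arm.read_ft_force(): force on the tool from outside, world axes, zero at the start.
- arm.read_wrist_torque(): the same for the moment, N m.
- arm.read_opening(): opening from 0.0 (shut) to 1.0 (fully open).
- arm.read_finger_force(): force on a finger pad.
Only numpy, scipy, OpenCV 4.12 (cv2) and the standard library are available. Lean on these libraries where they do the work, as an engineer would, in place of code of your own. Each camera call takes 0.05 s, during which the arm holds its last target. There are 200 camera calls.

## Working session

There is one attempt and no reset: what is moved stays moved. The work goes in short steps, each a Python script; the robot and the scene stay as the last script left them, time stands still between calls to the robot, and variables do not carry over. Pictures are saved under pics/ and viewed, at most 10 in all, crops included, and the job is handed in when it is done.

```bash
ls; mkdir -p pics; python3 - <<'E'
from station import arm,snapshot,camera_info
import cv2,numpy as np
a=snapshot("scene");b=snapshot("side");w=snapshot("wrist")
for n,i in zip(("scene","side","wrist"),(a,b,w)): cv2.imwrite(f"pics/{n}0.png",i)
for n in("scene","side","wrist"):print(camera_info(n))
print(arm.read_eef_rot(),arm.read_time())
E
```

```text
pics
{'fx': 392.6286256118955, 'fy': 392.6286256118955, 'cx': 279.61305350912136, 'cy': 209.8462012642334, 'dist_coeffs': array([-0.03675857,  0.        ,  0.        ,  0.        ,  0.        ]), 'R': array([[-0.17037286,  0.98537724,  0.00218645],
       [ 0.84950126,  0.1480034 , -0.50640163],
       [-0.49932024, -0.0844197 , -0.86229497]]), 't': array([ 0.08068656, -0.41550573,  1.52823369])}
{'fx': 402.2146634172289, 'fy': 402.2146634172289, 'cx': 275.0871707294524, 'cy': 212.64237683971098, 'dist_coeffs': array([0.03722946, 0.        , 0.        , 0.        , 0.        ]), 'R': array([[-0.87371168, -0.4859593 , -0.02171304],
       [-0.24996482,  0.48681138, -0.83697806],
       [ 0.41730743, -0.72585001, -0.54680552]]), 't': array([0.51202587, 0.2592104 , 0.9020588 ])}
{'fx': 356.7704780135298, 'fy': 356.7704780135298, 'cx': 286.96482767714497, 'cy': 205.60810517688682, 'dist_coeffs': array([-0.09444751,  0.        ,  0.        ,  0.        ,  0.        ]), 'T_tool_cam': array([[ 8.99695610e-04, -9.45831118e-01, -3.24657800e-01,
         8.32350595e-02],
       [ 9.99999577e-01,  7.89527545e-04,  4.71066796e-04,
        -2.78760197e-04],
       [-1.89223359e-04, -3.24658087e-01,  9.45831428e-01,
        -6.96473453e-02],
       [ 0.00000000e+00,  0.00000000e+00,  0.00000000e+00,
         1.00000000e+00]])}
[ 0.7070729   0.70713992 -0.00072333 -0.00072814] 0.15
```

View pics/scene0.png

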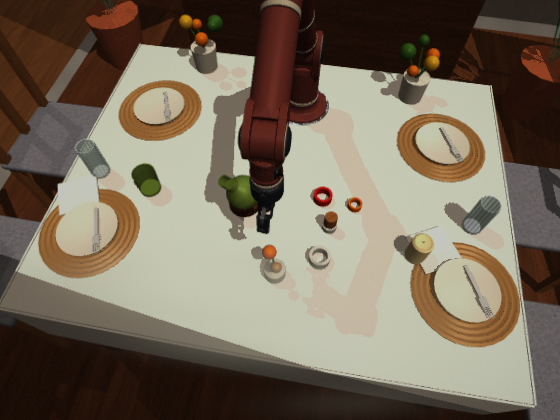

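View pics/side0.png

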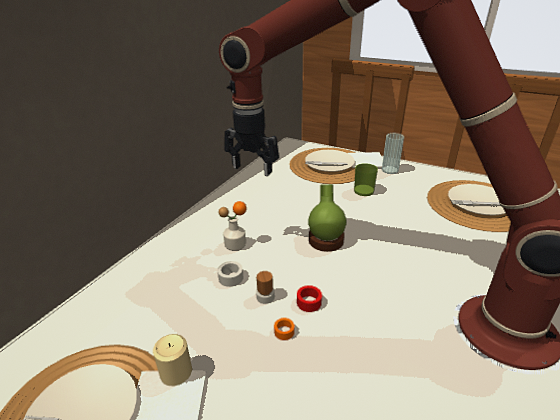

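The scene view shows the carafe at about (243,195), leaning up-left to (225,182). The stopper in its holder is at (330,222), the vase at (274,268), and the tumbler and candle stand well away. The side view shows the carafe at (327,222), the stopper at (265,288) and the vase at (235,237).

```bash
cat > h.py <<'E'
from station import arm,snapshot,camera_info,ticket
import cv2,numpy as np
from scipy.spatial.transform import Rotation as Rn
def ray(name,px,pose=None):
    c=camera_info(name);K=np.array([[c['fx'],0,c['cx']],[0,c['fy'],c['cy']],[0,0,1]])
    u=cv2.undistortPoints(np.array([[px]],float),K,c['dist_coeffs'])[0,0];d=np.array([*u,1.])
    if name=="wrist":
        T=c['T_tool_cam'];p,R=pose;o=p+R@T[:3,3];d=R@T[:3,:3]@d
    else: o=-c['R'].T@c['t'];d=c['R'].T@d
    return o,d/np.linalg.norm(d)
def plane(r,z): o,d=r;return o+d*(z-o[2])/d[2]
def cross(*rs):
    A=sum(np.eye(3)-np.outer(d,d) for o,d in rs);b=sum((np.eye(3)-np.outer(d,d))@o for o,d in rs)
    X=np.linalg.solve(A,b);return X,[np.linalg.norm((np.eye(3)-np.outer(d,d))@(X-o))for o,d in rs]
def pose(): return np.array(arm.read_tool_pos()),Rn.from_quat(arm.read_eef_rot()).as_matrix()
E
python3 - <<'E'
import cv2,numpy as np
s=cv2.imread('pics/scene0.png');d=cv2.imread('pics/side0.png');w=cv2.imread('pics/wrist0.png')
a=cv2.resize(s[160:250,200:350],None,fx=2.66,fy=2.66,interpolation=2)
b=cv2.resize(d[170:320,200:350],None,fx=2.66,fy=2.66,interpolation=2)
o=np.zeros((600,800,3),np.uint8)
o[:239,:399]=a[:239,:399];o[:399,400:799]=b[:399,:399];o[300:600,:400]=cv2.resize(w,(400,300))
cv2.imwrite('pics/c0.png',o)
E
```

```text
(no output)
```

View pics/c0.png

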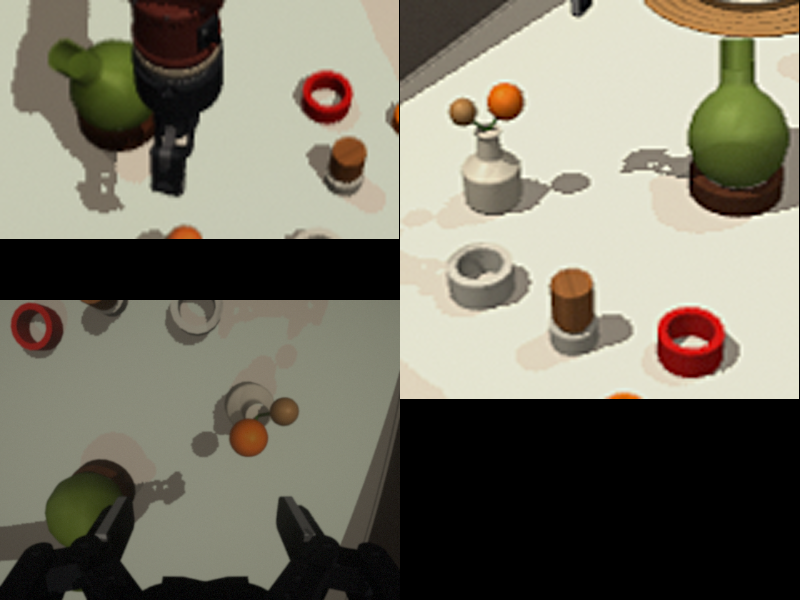

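Zoomed in, the scene crop shows the mouth at about (223,181) and the bulb at (245,193). The side crop shows the bulb at (327,220), the mouth at (327,186) and the stopper's top at (265,274). The wrist view shows the bulb at lower left, next to the left finger.

```bash
python3 - <<'E'
from h import *
s=cv2.imread('pics/scene0.png');d=cv2.imread('pics/side0.png')
def blob(im,x0,y0,x1,y1,lo,hi,nm):
    m=cv2.inRange(cv2.cvtColor(im,cv2.COLOR_BGR2HSV),lo,hi);z=np.zeros_like(m);z[y0:y1,x0:x1]=m[y0:y1,x0:x1]
    n,l,st,c=cv2.connectedComponentsWithStats(z);i=1+np.argmax(st[1:,4]);print(nm,st[i],c[i]);return l==i
g=((30,90,30),(50,255,255));br=((4,100,50),(16,255,200))
blob(s,205,165,262,225,*g,'green scene')
blob(d,295,180,360,245,*g,'green side')
blob(s,320,205,342,235,*br,'stop scene')
blob(d,250,265,280,300,*br,'stop side')
print('bulb',cross(ray('scene',(245,192.7)),ray('side',(327.1,220))))
print('mouth',cross(ray('scene',(223.3,181)),ray('side',(327.1,185.5))))
# stopper top: crop (350,147)-> scene ; side (573,283)
print('sttop',cross(ray('scene',(331.2,215)),ray('side',(265,275.5))), plane(ray('scene',(331.2,215)),.07),plane(ray('side',(265,275.5)),.07))
print('vase',plane(ray('side',(235,243)),.0))
E
```

```text
green scene [218 175  39  34 853] [237.84876905 190.54982415]
green side [ 309  184   37   57 1332] [326.66666667 216.54279279]
stop scene [324 212  14  17 151] [331.08609272 218.7615894 ]
stop side [257 271  16  24 328] [264.17073171 282.49390244]
bulb (array([ 0.48231427, -0.11193528,  0.07183687]), [np.float64(0.005479805971463145), np.float64(0.005479805971463145)])
mouth (array([ 0.50630161, -0.16454098,  0.15342999]), [np.float64(0.0026605230469937276), np.float64(0.002660523046993776)])
sttop (array([0.52026256, 0.16639461, 0.07155889]), [np.float64(0.001036353806008728), np.float64(0.0010363538060087184)]) [0.52017502 0.16721103 0.07      ] [0.52074656 0.16386369 0.07      ]
vase [0.71189805 0.01697478 0.        ]
```

```bash
cat >> h.py <<'E'
def tool(ax,sgn,az):
    "tool z=-ax, tool x in lean plane"
    h=np.array([np.cos(az),np.sin(az),0]);z=-ax;x=sgn*(h-h@z*z);x/=np.linalg.norm(x)
    return Rn.from_matrix(np.c_[x,np.cross(z,x),z]).as_quat()
def axis(t,az): return np.array([np.sin(t)*np.cos(az),np.sin(t)*np.sin(az),np.cos(t)])
E
python3 - <<'E'
from h import *
B=np.array([.482,-.112,.069]);az=np.arctan2(-.0526,.024)
for sg in(1,-1):
  for t in(.56,.28,0):
    for d in(.142,.26):
      a=axis(t,az);q=arm.ik(B+a*d,tool(a,sg,az));print(sg,t,d,None if q is None else np.round(q,2))
E
```

```text
1 0.56 0.142 [ 0.11  0.83  0.59  1.63 -0.68  1.41 -1.73]
1 0.56 0.26 [ 0.17  0.8   0.66  1.38 -0.63  1.68 -1.8 ]
1 0.28 0.142 [-0.04  0.68  0.6   1.81 -0.61  1.08 -1.83]
1 0.28 0.26 [-0.03  0.59  0.68  1.62 -0.51  1.34 -1.92]
1 0 0.142 [-0.25  0.58  0.66  1.99 -0.52  0.74 -1.99]
1 0 0.26 [-0.33  0.42  0.74  1.84 -0.33  1.01 -2.17]
-1 0.56 0.142 [ 0.62  0.78 -0.31  1.61 -0.19  1.19  0.89]
-1 0.56 0.26 [ 0.65  0.73 -0.28  1.36 -0.18  1.5   0.88]
-1 0.28 0.142 [ 0.49  0.62 -0.24  1.79 -0.09  0.93  0.77]
-1 0.28 0.26 [ 0.52  0.52 -0.23  1.6  -0.1   1.23  0.78]
-1 0 0.142 [ 0.26  0.51 -0.12  1.97  0.09  0.67  0.52]
-1 0 0.26 [ 0.27  0.35 -0.12  1.82  0.05  0.97  0.56]
```

```bash
python3 - <<'E'
from h import *
B=np.array([.482,-.112,.069]);az=np.arctan2(-.0526,.024)
a=axis(.56,az);arm.movep(B+a*.28,tool(a,-1,az));arm.pause(.2)
p,R=pose();w=snapshot("wrist");np.savez('w1.npz',p=p,R=R);cv2.imwrite('pics/w1.png',w);print(p,B+a*.28,arm.read_time())
E
```

```text
[ 0.54487189 -0.24441735  0.3067164 ] [ 0.54373955 -0.24731251  0.30623143] 1.3833
```

View pics/w1.png

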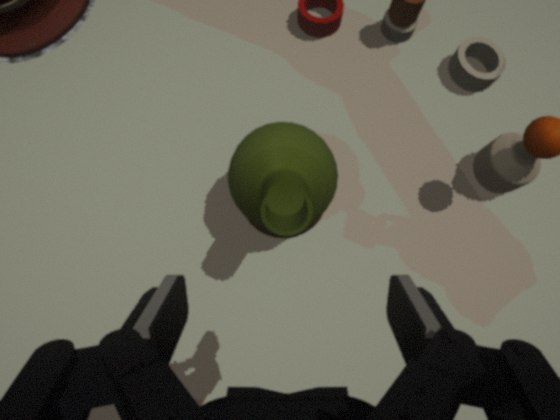

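The bulb shows as a circle of radius about 54 px centred at (282,177), with the rim around (287,210). I'll enhance the crop to read the rim properly.

```bash
python3 - <<'E'
from h import *
w=cv2.imread('pics/w1.png')
m=cv2.inRange(cv2.cvtColor(w,cv2.COLOR_BGR2HSV),(28,110,20),(50,255,255));m=cv2.morphologyEx(m,cv2.MORPH_OPEN,np.ones((3,3)))
c=max(cv2.findContours(m,0,1)[0],key=cv2.contourArea)[:,0];u=c[c[:,1]<200].astype(float)
A=np.c_[2*u,np.ones(len(u))];s=np.linalg.lstsq(A,(u**2).sum(1),rcond=None)[0];print(s[:2],np.sqrt(s[2]+s[:2]@s[:2]))
k=w[110:250,215:355].astype(float)*2.2
cr=cv2.resize(np.clip(k,0,255).astype(np.uint8),(560,560),interpolation=2);cv2.imwrite('pics/w1c.png',cr)
E
```

```text
[283.98555736 173.72997038] 50.52291926068474
```

View pics/w1c.png

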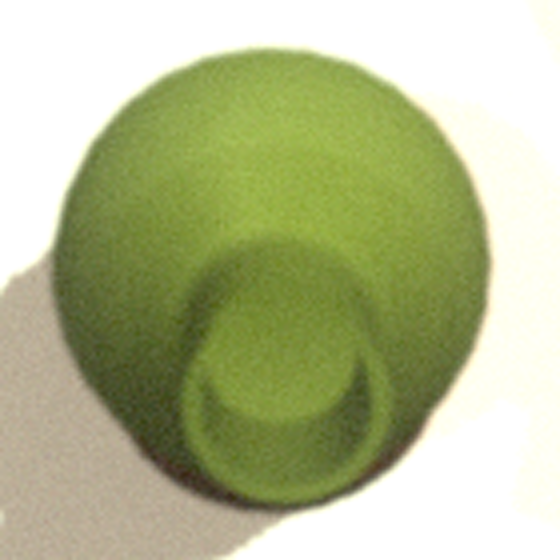

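The enhanced crop puts the bulb at full-image (283.1,176.3) with a radius of 54 px, and the rim centre at (286.6,210.8).

```bash
python3 - <<'E'
from h import *
z=np.load('w1.npz');P=(z['p'],z['R'])
B=plane(ray('wrist',(283.1,176.3),P),.069);o,d=ray('wrist',(286.6,210.8),P)
v=o-B;b=v@d;M=o+d*(-b-np.sqrt(b*b-(v@v-.105**2)))
a=(M-B)/.105;print(B,M,np.degrees(np.arccos(a[2])),np.degrees(np.arctan2(a[1],a[0])))
print('dist',np.linalg.norm(o-B),.055*356.8/54.2,np.linalg.norm(o-M),.019*356.8/26.1)
print(cross(ray('wrist',(286.6,210.8),P),ray('side',(327.1,185.5)),ray('scene',(223.3,181))))
print(cross(ray('wrist',(283.1,176.3),P),ray('side',(327.1,220))))
E
```

```text
[ 0.48108115 -0.1161182   0.069     ] [ 0.50732466 -0.16444826  0.15844542] 31.585318822477266 -61.49777516009287
dist 0.358332521325285 0.3620664206642067 0.2575543895155643 0.25973946360153255
(array([ 0.50654816, -0.16401754,  0.15382741]), [np.float64(0.0005962702174195602), np.float64(0.0029123681524416928), np.float64(0.0024565540710241515)])
(array([ 0.48078438, -0.11751608,  0.07271224]), [np.float64(0.0008956449190864022), np.float64(0.0008956449190864038)])
```

```bash
python3 - <<'E'
from h import *
B=np.array([.481,-.1165,.069]);az=np.radians(-61.5);t0=np.radians(31.6)
a=axis(t0,az)
arm.movep(B+a*.22,tool(a,-1,az));arm.line_to(B+a*.142,.08,tool(a,-1,az));arm.pause(.2)
p,R=pose();print('err',(p-B-a*.142)*1e3,'z err deg',np.degrees(np.arccos(min(1,-R[:,2]@a))),arm.read_ft_force())
arm.move_gripper(0,20);print(arm.read_opening(),arm.read_finger_force(),arm.read_ft_force())
for t in np.linspace(t0,0,7)[1:]:
    a=axis(t,az);arm.line_to(B+a*.142,.06,tool(a,-1,az));print(np.round(np.degrees(t)),np.round(arm.read_ft_force(),1))
arm.pause(.3);p,R=pose();print('err',(p-B-a*.142)*1e3,R[:,2],arm.read_ft_force(),arm.read_opening(),arm.read_time())
cv2.imwrite('pics/side1.png',snapshot('side'));cv2.imwrite('pics/scene1.png',snapshot('scene'))
E
```

```text
err [ 0.22978501 -0.25835567  0.29744344] z err deg 0.0550546106274208 [-0.52433264 -0.31450103 -0.30676408]
0.4231055062222404 24.261521572479978 [-0.53884327  0.51861492  1.21298482]
26.0 [ 0.5  0.8 -0.2]
21.0 [ 1.8 -0.4 -0. ]
16.0 [ 2.1 -0.4 -0.6]
11.0 [ 2.3 -2.  -0.3]
5.0 [ 1.7 -2.1 -0. ]
0.0 [ 2.3 -0.7 -0.3]
err [ 0.26363272 -0.43436411 -0.30604096] [-6.30517895e-05  4.86028707e-04 -9.99999880e-01] [ 2.6128088  -0.41376407 -1.71922869] 0.42193784927960665 6.0583
```

```bash
python3 - <<'E'
from h import *
arm.move_gripper(1.0);p,R=pose();print(p)
arm.line_to(p+[0,0,.14],.12);arm.pause(.3)
p,R=pose();w=snapshot('wrist');np.savez('w2.npz',p=p,R=R);cv2.imwrite('pics/w2.png',w);s=snapshot('side');cv2.imwrite('pics/side2.png',s)
o=np.zeros((560,800,3),np.uint8)
y0,x0=110,215
k=np.clip(w[100:240,187:387].astype(float)*2.2,0,255).astype(np.uint8)
o[:,:]=cv2.resize(k,(800,560),interpolation=2)
o[320:,0:240]=cv2.resize(s[165:255,280:370],(240,240),interpolation=2)
cv2.imwrite('pics/c2.png',o);print(p,arm.read_time())
E
```

```text
[ 0.48080257 -0.11638926  0.21097612]
[ 0.48072894 -0.11636982  0.35062475] 8.4167
```

View pics/c2.png

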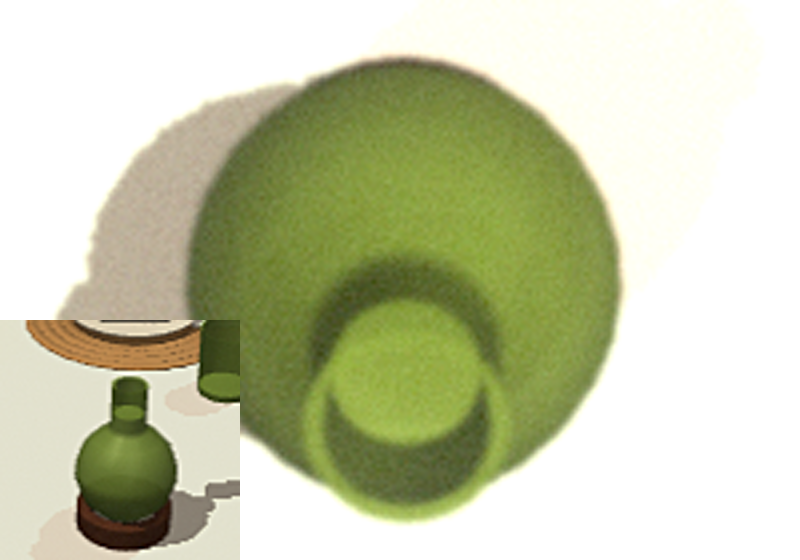

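The carafe is upright. In this view the bulb centre is at (288.5,168.5) and the rim centre at (288.9,205).

```bash
python3 - <<'E'
from h import *
z=np.load('w2.npz');P=(z['p'],z['R'])
print(plane(ray('wrist',(288.5,168.5),P),.069),plane(ray('wrist',(288.9,205),P),.174))
# over stopper: vertical tool, look
S=np.array([.5203,.1655])
for yaw in np.radians([0,30,60,90,120,150,180,210,240,270,300,330]):
    x=np.array([np.cos(yaw),np.sin(yaw),0]);zz=np.array([0,0,-1.]);q=Rn.from_matrix(np.c_[x,np.cross(zz,x),zz]).as_quat()
    r=[arm.ik(pp,q) for pp in([*S,.26],[*S,.1],[.481,-.1165,.249],[.481,-.1165,.33])]
    print(round(np.degrees(yaw)),[None if k is None else np.round(k,2)[[0,2,4,5,6]] for k in r])
E
```

```text
[ 0.48046189 -0.11373249  0.069     ] [ 0.48184313 -0.11641156  0.174     ]
0 [array([-0.52,  0.26, -0.17,  0.86, -1.75]), array([-0.51,  0.25, -0.35,  0.51, -1.59]), array([-0.04,  0.33, -0.21,  0.77, -1.16]), array([-0.04,  0.33, -0.14,  0.98, -1.23])]
30 [array([-0.44,  0.14, -0.09,  0.85, -1.31]), array([-0.44,  0.15, -0.21,  0.49, -1.2 ]), array([ 0.05,  0.21, -0.13,  0.76, -0.72]), array([ 0.04,  0.21, -0.09,  0.97, -0.76])]
60 [array([-0.36,  0.01, -0.01,  0.85, -0.86]), array([-0.36,  0.02, -0.03,  0.49, -0.84]), array([ 0.13,  0.08, -0.05,  0.76, -0.27]), array([ 0.13,  0.09, -0.04,  0.97, -0.29])]
90 [array([-0.28, -0.1 ,  0.06,  0.86, -0.41]), array([-0.31, -0.05,  0.08,  0.49, -0.42]), array([ 0.21, -0.03,  0.02,  0.76,  0.17]), array([ 0.21, -0.02,  0.01,  0.97,  0.18])]
120 [array([-0.21, -0.21,  0.14,  0.87,  0.04]), array([-0.26, -0.14,  0.19,  0.5 , -0.01]), array([ 0.28, -0.13,  0.08,  0.77,  0.63]), array([ 0.29, -0.14,  0.06,  0.98,  0.66])]
150 [array([-0.14, -0.31,  0.2 ,  0.88,  0.5 ]), array([-0.23, -0.19,  0.27,  0.51,  0.45]), array([ 0.36, -0.23,  0.14,  0.
[... 442 characters left out ...]
4,  0.42,  0.93,  1.86]), array([-0.04, -0.48,  0.62,  0.6 ,  1.69]), array([ 0.6 , -0.59,  0.38,  0.83,  2.42]), array([ 0.63, -0.61,  0.27,  1.01,  2.53])]
270 [array([ 0.13, -0.75,  0.49,  0.97,  2.32]), array([ 0.02, -0.59,  0.73,  0.65,  2.11]), array([ 0.9 , -1.15,  0.75,  1.04,  2.56]), array([ 0.93, -1.15,  0.56,  1.15,  2.73])]
300 [array([-0.68,  0.52, -0.34,  0.89, -2.63]), array([-0.65,  0.48, -0.64,  0.58, -2.36]), array([-0.2 ,  0.58, -0.37,  0.8 , -2.03]), array([-0.21,  0.57, -0.25,  0.99, -2.15])]
330 [array([-0.6 ,  0.39, -0.25,  0.87, -2.19]), array([-0.58,  0.36, -0.5 ,  0.54, -1.97]), array([-0.12,  0.45, -0.29,  0.78, -1.6 ]), array([-0.13,  0.45, -0.19,  0.98, -1.7 ])]
```

```bash
cat >> h.py <<'E'
QD=Rn.from_matrix(np.c_[[0,1.,0],[1.,0,0],[0,0,-1.]]).as_quat()
E
python3 - <<'E'
from h import *
arm.movep([.5203,.1655,.25],QD);arm.pause(.3)
p,R=pose();w=snapshot('wrist');np.savez('w3.npz',p=p,R=R);cv2.imwrite('pics/w3.png',w);print(p,arm.read_time())
E
```

```text
[0.52063951 0.16453194 0.25034377] 9.925
```

View pics/w3.png

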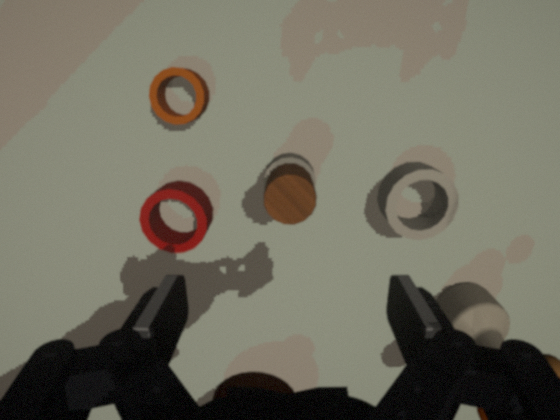

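The stopper's top is at about (290,198) in its grey holder. The red ring at (176,217) and the larger stone ring at (418,200) are the look-alikes, and both leave room for the fingers.

```bash
python3 - <<'E'
from h import *
z=np.load('w3.npz');P=(z['p'],z['R']);w=cv2.imread('pics/w3.png')
m=cv2.inRange(cv2.cvtColor(w,cv2.COLOR_BGR2HSV),(4,110,40),(18,255,255));m[:150]=0;m[240:]=0;m[:,:255]=0;m[:,325:]=0
xs=np.where(m.any(0))[0];ys=np.where(m.any(1))[0];cx=(xs[0]+xs[-1])/2;bot=ys[-1];r=(xs[-1]-xs[0]+1)/2
print(xs[[0,-1]],ys[[0,-1]])
S=plane(ray('wrist',(cx,bot-.95*r),P),.07);print(S)
assert np.hypot(S[0]-.5203,S[1]-.1655)<.008
S=S[:2]
arm.move_gripper(.75)
arm.line_to([*S,.15],.15,QD);arm.line_to([*S,.106],.06,QD);arm.pause(.2);p,R=pose();print('err',(p-[*S,.106])*1e3,arm.read_ft_force())
arm.move_gripper(0,20);arm.pause(.2);print(arm.read_opening(),arm.read_finger_force(),arm.read_ft_force())
p=pose()[0];arm.line_to(p+[0,0,.03],.05,QD);print(arm.read_opening(),arm.read_ft_force());arm.line_to([*p[:2],.33],.2,QD)
arm.pause(.3);cv2.imwrite('pics/side3.png',snapshot('side'));cv2.imwrite('pics/w4.png',snapshot('wrist'));print(pose()[0],arm.read_opening(),arm.read_ft_force(),arm.read_time())
s=cv2.imread('pics/side3.png');w=cv2.imread('pics/w4.png')
cv2.imwrite('pics/c4.png',np.hstack([cv2.resize(s[60:260,150:350],(400,400),interpolation=2),w[20:420,90:490]]))
E
```

```text
[264 315] [165 223]
[0.52247281 0.16762123 0.07      ]
err [0.21869377 0.09321274 0.41173896] [-0.17952771  0.32930145  0.20383584]
0.4616533668304866 20.25654762983322 [-0.66246289 -0.71695531  3.81543147]
0.4623900963810417 [ 0.29668433 -1.27395319  0.01997701]
[0.52254077 0.16762592 0.32964614] 0.4593647174401575 [ 0.42865362  0.2056073  -0.6001202 ] 14.9833
```

View pics/c4.png

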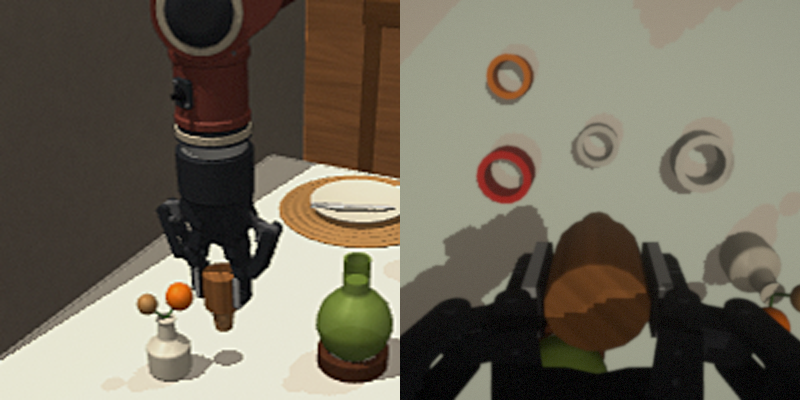

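The stopper is held upright, and its holder is empty. In the wrist view the head's top is centred near (287,327), and the foot's far edge is near row 232.

```bash
python3 - <<'E'
from h import *
P=pose();p=P[0]
print(plane(ray('wrist',(287.5,327),P),p[2]-.036)-p, plane(ray('wrist',(287.5,232),P),p[2]-.106)-p)
M=np.array([.4814,-.1164])
arm.movep([*M,.33],QD);arm.pause(.2);P=pose();w=snapshot('wrist');cv2.imwrite('pics/w5.png',w);print(P[0],arm.read_time())
k=np.clip(w[150:420,87:487].astype(float)*1.8,0,255).astype(np.uint8)
s=snapshot('side');cv2.imwrite('pics/side5.png',s)
cv2.imwrite('pics/c5.png',np.hstack([cv2.resize(k,(540,364)),cv2.resize(s[110:250,290:390],(260,364),interpolation=2)]))
E
```

```text
[-1.62117614e-05  8.85215472e-04 -3.60000000e-02] [ 3.98703422e-05  8.01152921e-03 -1.06000000e-01]
[ 0.48195957 -0.1147935   0.32995161] 16.3417
```

View pics/c5.png

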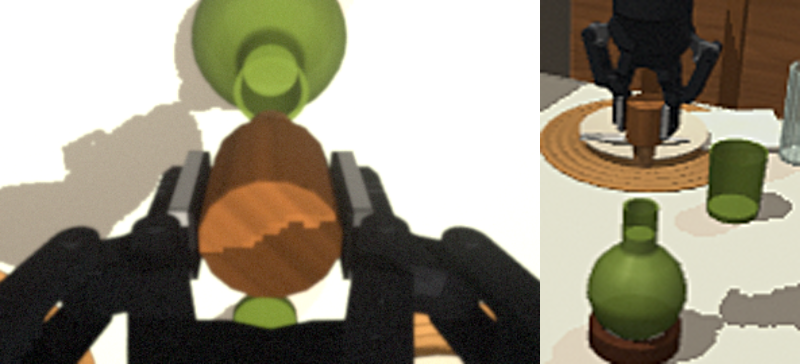

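```bash
python3 - <<'E'
from h import *
M=np.array([.4814,-.1164])
arm.line_to([*M,.29],.08,QD);arm.pause(.3);f0=np.array(arm.read_ft_force());print(pose()[0],f0)
z=.29
while z>.248:
    z-=.002;arm.line_to([*M,z],.03,QD);arm.pause(.1);f=np.array(arm.read_ft_force())-f0;p=pose()[0];print(np.round(p[2],4),np.round(f,2),np.round((p[:2]-M)*1e3,1))
    if f[2]>2.5 or np.hypot(*f[:2])>4: break
cv2.imwrite('pics/side6.png',snapshot('side'));print(arm.read_time(),arm.read_opening())
E
```

```text
[ 0.48158387 -0.11645622  0.29041564] [-0.06110883  0.342403   -0.64395933]
0.288 [ 0.36 -0.45  0.76] [-0.  0.]
0.286 [ 0.24 -0.77  1.19] [ 0. -0.]
0.284 [ 0.32  0.4  -0.04] [-0.  0.]
0.282 [1.1  0.55 0.32] [0. 0.]
0.28 [ 0.08 -0.45  0.77] [0. 0.]
0.278 [-0.15 -0.32  1.18] [0. 0.]
0.276 [-0.17 -1.02 -0.  ] [-0. -0.]
0.274 [ 0.81 -0.51  0.1 ] [-0.  0.]
0.272 [ 0.09 -0.46  0.3 ] [ 0. -0.]
0.27 [-0.9  -0.12 -0.21] [-0. -0.]
0.2679 [-0.23 -0.25  0.55] [-0.  0.]
0.266 [-0.33 -0.32 -0.2 ] [-0. -0.]
0.264 [ 0.63 -0.35  0.23] [0. 0.]
0.262 [ 0.04 -0.05  0.45] [0. 0.]
0.26 [-0.1  -0.41  1.06] [-0. -0.]
0.258 [ 0.21 -1.03  0.34] [0. 0.]
0.256 [-0.32 -0.08 -0.47] [ 0. -0.]
0.254 [ 0.05 -0.98  0.2 ] [0. 0.]
0.2521 [0.68 0.43 1.22] [0.2 0. ]
0.2516 [-1.62  0.13 10.02] [ 0.5 -0.1]
24.3917 0.461745916432738
```

Contact came at TCP z ≈ 0.252, against the predicted 0.2524, so the stopper is seated. I'll ease off the load, release and check.

```bash
python3 - <<'E'
from h import *
M=np.array([.4814,-.1164])
arm.line_to([*M,.2522],.02,QD);arm.pause(.2);print(arm.read_ft_force())
arm.move_gripper(.7);arm.pause(.1);arm.line_to([*M,.40],.12,QD);arm.pause(.2)
P=pose();w=snapshot('wrist');s=snapshot('side');np.savez('w7.npz',p=P[0],R=P[1]);cv2.imwrite('pics/w7.png',w);cv2.imwrite('pics/side7.png',s);print(P[0],arm.read_time())
k=np.clip(w[90:260,187:387].astype(float)*2,0,255).astype(np.uint8)
cv2.imwrite('pics/c7.png',np.hstack([cv2.resize(k,(471,400),interpolation=2),cv2.resize(s[155:255,285:365],(320,400),interpolation=2)]))
E
```

```text
[0.13367419 0.33629289 0.12172955]
[ 0.48127716 -0.11638135  0.39947495] 26.9667
```

View pics/c7.png

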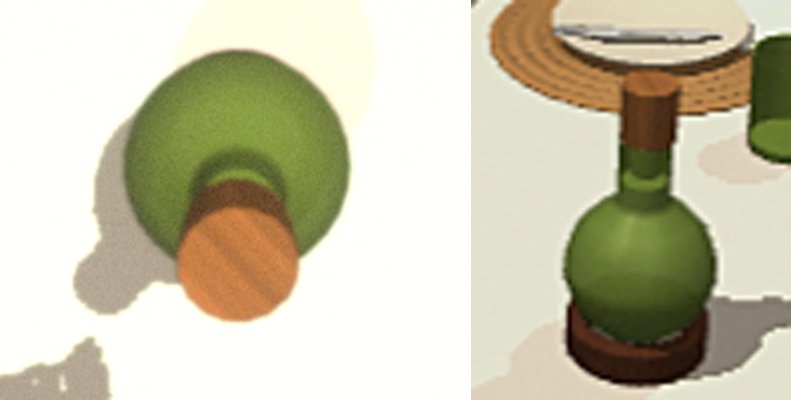

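The stopper is home on the rim. Head top is at (287.8,202.1) and the bulb at (287.8,158.8); now a numeric check of the tilt.

```bash
python3 - <<'E'
from h import *
z=np.load('w7.npz');P=(z['p'],z['R'])
T=plane(ray('wrist',(287.8,202.1),P),.216);B=plane(ray('wrist',(287.8,158.8),P),.069);print(T,B)
# side: bulb & head top
b=(285+(640-471)/4,155+266/4);t=(285+(650-471)/4,155+83/4)
print(plane(ray('side',b),.069),plane(ray('side',t),.216))
E
```

```text
[ 0.48153588 -0.11721303  0.216     ] [ 0.48171771 -0.11416795  0.069     ]
[ 0.47858843 -0.11617492  0.069     ] [ 0.47924163 -0.11608252  0.216     ]
```

Both views put the tilt at about 1 degree or less, so I'm handing it in.

```bash
python3 -c "
from station import ticket;print(ticket.finish_job())"
```

```text
the job is handed in; nothing more can be done
None
```

The carafe stands upright in its ring (about 1° tilt or less), the stopper is fully home on the rim, the arm never went near the vase, tumbler or candle, and the job was handed in at about 27 s of the 64 s allowed.

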